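Hold the medicine box unlatched with its big-grip key

ROBOT

A 7-joint arm with a two-finger parallel gripper is mounted at the origin on the work surface. World frame = base frame: x ahead of the robot, y to its left, z up, the work surface at z = 0. Lengths are in m, angles in rad, forces in N, time in s.
With the tool pointing down it reaches from about 0.425 to 0.925 m from the base axis. Payload 6.8 kg.
Tool frame: the origin (TCP) lies between the finger pads, 19 mm behind the fingertips; this is the grasp point; z points along the fingers, y is the line along which they close (so a half turn about z gives the same grasp; the last joint's range is limited). The gripper opens to 85 mm and grips with 20 to 120 N. Pads are 22 mm wide; open, the fingers measure 114 mm over their backs; the gripper's body (76 mm by 85 mm) begins 54 mm behind the grasp point. The pads swing forward as they close: fully open they stand 13 mm farther back than shut.
Start: joints at [1.163, 0.477, 0.022, 1.555, -0.011, 1.109, -0.083], TCP at [0.199, -0.645, 0.25] pointing down, gripper open.
Joint ranges: [-2.96, 2.96], [-0.34, 2.1], [-1.41, 1.46], [0.24, 2.44], [-1.37, 4.51], [0.17, 1.92], [-2.96, 2.96]. Speed limits (rad/s): [2.39, 2.39, 3.14, 3.14, 3.14, 3.14, 3.14].

INTERFACE

Orientations are given as a rotation vector (axis times angle).
In Python, from bench import status, imaging, workorder gives the robot as it stands.
- The arm moves only by the tool send_rows, never from a script. Its argument "steps" is a list of rows, each an object of numbers: "dx", "dy", "dz": the shift along the tool's x, y, z in cm; "yaw": the turn about the tool's z in degrees; "gripper": the opening, from 0 (shut) to 1 (fully open). A call has 1 to 5 rows; each row is the pose to reach, as a shift and turn from the pose commanded when the call began, along the tool's axes at that moment; what a row does not reach only later rows make up. A row lasts 1/8 s, in which the tool goes at most 62.5 mm and 10.7 degrees, less where a joint would pass 70% of its speed; a pose out of reach is approached as far as the arm can. A call with a gripper value outside its range is refused whole. The fingers move at their own pace and stop on an object; "force" is the grip in N (left out, the last holds). Time passes only in rows, so rows that repeat a pose let the fingers close. It gives the time, the measured TCP pose, the force, the opening and the grip force at its end, in the units of the state.
- status.get_obs(): the state, without advancing time (a new reading comes with each control period).
- imaging.grab_frame(name): name is "side" or "top"; returns a dict with "color" (384x512x3 uint8, red, green, blue), "depth" (384x512 float32, m along the optical axis (not along the pixel's ray), 0 where there is no reading), "K" (3x3 intrinsics, pixels), "R" (3x3) and "t" (3): a world point X has camera coordinates R X + t. Camera axes: x right, y down, z forward; pixel columns grow to the right and rows downward; lengths in m; the calibration is good to about 2 mm. A picture is of the moment at which its call begins.
- workorder.hand_in(): hands the job in; it is judged then, once.
The state is a dict: "clock": time; "joints": joint angles; "qvel": joint speeds; "tau": joint torques, N m; "tcp_pos": TCP position; "orientation": TCP orientation; "contact_force": force on the tool from outside, world axes, zero at the start; "moment": the same for the moment, N m; "grip_width": finger opening in m; "gripper_force": force on a finger pad.
Only numpy, scipy, OpenCV 4.12 (cv2) and the standard library are available. Lean on these libraries where they do the work, as an engineer would, in place of code of your own. Each camera call takes 0.05 s, during which the arm holds its last target. There are 200 camera calls.

TASK

Take the big-grip key out of the toothbrush holder and push its blade fully home into the lock on top of the white medicine box, working it past the stiff pins. Then turn it a full quarter turn clockwise and keep it turned so that I can lift the lid: the lock springs back if you let go, so finish still gripping the key, with it home and turned. Leave the nail file, the bottle and everything else on the ledge where they are.

Things in the scene. Friction and masses are not known exactly. Their poses are not given: they have to be found in the camera images.
- key: Key with a big flat dark plastic grip, upright, blade down in one of the holder's slots. Origin: on its axis, at the underside of its steel shoulder (18 mm round, z 0 to 8 mm). Grip: z 8 to 60 mm, 16 mm thick along x, 42 mm wide along y; pinch it across x from above, TCP at about z = 36 mm. Works either way round (yaw or yaw + pi). 60 g.
- key_tip (a point): End of the key's blade, on its axis 30 mm below the key's origin. Blade: flat steel, 4 mm thick along the key's x, 10 mm wide along its y, rounded end. Going in it meets stiff spring pins in the slot's two broad sides, about 9 and 17 mm deep: 10 to 22 N each; rocking the key 0.7 mm from side to side (along x) while easing it on halves that. A spring end pin resists the last 5 mm, 10 N.
- keyway (a point): Centre of the keyway's mouth, 97 mm above the ledge on the flat 25 mm brass face of the lock plug, in a chrome barrel 33 mm round; z up, turns with the plug. The slot goes straight down, 11.5 mm along its y, 5.5 mm along its x. Blade's y along this y, either way round. Home: the key's origin at this point, shoulder on the brass. The plug turns only with the key home to about 2 mm.
- lock (a joint): Turn of the plug, rad: 0 at rest, grows clockwise seen from above, stop at 1.571 (quarter turn). A spring (0.04 Nm at 0, 0.12 Nm at the stop) turns it back when let go. The blade has about 0.2 rad of play in the slot: the hand turns 0.2 to 0.4 rad further than the plug.
- medbox: White steel medicine box, fixed, 240 mm (x) by 200 mm (y) by 85 mm high, origin under its centre. Lock on its axis y = 0 at x = -83 mm, on the front deck (70 mm deep); behind it the hinged lid with a low wire pull (top 108 mm over the ledge).
- holder: White ceramic toothbrush holder, fixed, 62 mm (x) by 136 mm (y), 55 mm high; origin under its centre. Two slots 5.5 by 11.5 mm, 37 mm deep, long side along y, at y = -32 and +32 mm: one holds the key, the other the nail file. The key's shoulder rests on its top.
- nail_file: Nail file with a slim round light wooden handle (13 mm round, top 52 mm above its origin), standing in the other slot. Origin as the key's, at the underside of its shoulder. Leave it.
- soap_dish: White ceramic soap dish 94 by 134 mm, 25 mm high; origin under its centre. Leave it.
- soap: Cream soap bar 55 by 85 by 25 mm lying in the dish; origin under its centre. Leave it.
- shampoo: Closed teal shampoo bottle, 62 mm round, 190 mm high; origin under its centre. Leave it.
- pumice: Grey pumice stone 55 by 95 by 34 mm; origin under its centre. Leave it.
- nail_brush: Steel-backed nail brush 36 by 95 mm, 38 mm high; origin under its centre. Leave it.
- tumbler: Steel tumbler 70 mm round, 95 mm high; origin under its centre. Leave it.

How it is judged:
By the outcome, as a careful person would: the job done as asked, in the order asked, and still so for the second after the job is handed in, while the arm keeps its last pose, push and grip.
It also fails if it takes over 51 s, if anything falls off the work surface, if the arm or the gripper's body presses on something with over 40 N, if the wrist force passes 120 N, or if a joint passes its speed limit or range.

## Working session

There is one attempt and no reset: what is moved stays moved. The work goes in short steps, Python scripts to look and compute and a tool call to move; the robot and the scene stay as the last step left them, time stands still between calls to the robot, and variables do not carry over. Pictures are saved under pics/ and viewed, at most 10 in all, crops included, and the job is handed in when it is done.

Besides the shell and the picture viewer there is one more tool, called after "Request:" as name(argument=value, ...) on one line, values as JSON. send_rows: Moves the arm, as the interface text tells. Its arguments: {"type":"object","properties":{"steps":{"type":"array"},"force":{"type":"number"}},"required":["steps"]}

```bash
mkdir -p pics
python3 - <<'E'
from bench import status, imaging
import cv2,numpy as np
o=status.get_obs()
print({k:np.round(v,3).tolist() for k,v in o.items()})
for n in("top","side"):
    f=imaging.grab_frame(n);np.savez(n+"0.npz",**f)
    cv2.imwrite(f"pics/{n}0.png",f["color"][:,:,::-1])
    print(n,f["K"].round(1).tolist(),f["R"].round(3).tolist(),f["t"].round(3).tolist(), "cam",(-f["R"].T@f["t"]).round(3))
E
```

```text
{'clock': 0.0, 'joints': [1.163, 0.478, 0.022, 1.556, -0.012, 1.109, -0.083], 'qvel': [0.001, 0.001, -0.001, -0.0, -0.001, 0.0, -0.001], 'tau': [0.0, -59.646, 1.608, -28.121, 0.012, 0.009, 0.0], 'tcp_pos': [0.199, -0.644, 0.249], 'orientation': [-3.105, -0.469, 0.001], 'contact_force': [1.355, -0.028, 0.412], 'moment': [0.027, 0.016, -0.006], 'gripper_force': 0.0, 'grip_width': 0.085}
top [[395.2, 0.0, 256.6], [0.0, 395.2, 190.3], [0.0, 0.0, 1.0]] [[-0.021, -1.0, -0.01], [-0.991, 0.023, -0.13], [0.13, 0.008, -0.992]] [-0.034, 0.532, 1.063] cam [ 0.388 -0.054  1.122]
side [[391.9, 0.0, 258.1], [0.0, 391.9, 193.0], [0.0, 0.0, 1.0]] [[-0.903, -0.43, -0.011], [-0.301, 0.65, -0.697], [0.307, -0.626, -0.717]] [0.475, 0.227, 1.027] cam [0.182 0.699 0.9  ]
```

View pics/top0.png

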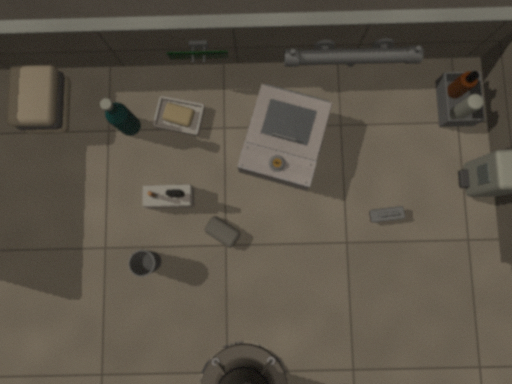

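View pics/side0.png

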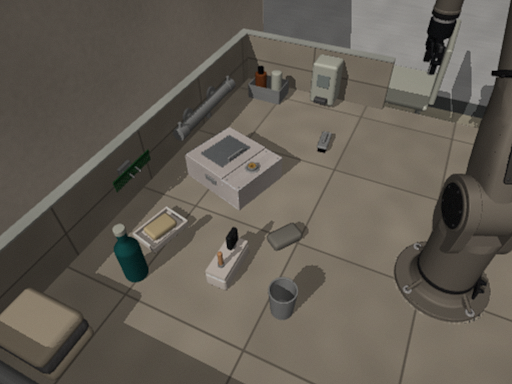

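Top view: key grip at about (176,194), file at (153,195), holder centred on (167,196), lock at (277,162). Side view: key at (231,239), file at (220,260), lock at (252,167).

```bash
cat > h.py <<'E'
import numpy as np
def ray(f,u,v):
    d=f["R"].T@np.linalg.inv(f["K"])@np.array([u,v,1.]); return -f["R"].T@f["t"],d
def onz(f,u,v,z):
    c,d=ray(f,u,v); return c+d*(z-c[2])/d[2]
def cloud(f):
    v,u=np.mgrid[0:384,0:512]; D=f["depth"].astype(float)
    P=np.stack([u,v,np.ones_like(u)],-1)@np.linalg.inv(f["K"]).T*D[...,None]
    return (P-f["t"])@f["R"]
E
python3 - <<'E'
import numpy as np,cv2
from h import *
t=dict(np.load("top0.npz"));s=dict(np.load("side0.npz"))
def crop(f,u,v,h=25,k=10): 
    return cv2.resize(f["color"][v-h:v+h,u-h-5:u+h+5,::-1],None,fx=7,fy=5.8*7/5.8,interpolation=cv2.INTER_CUBIC)[:300*7//6]
a=[cv2.resize(cv2.convertScaleAbs(f["color"][v-19:v+19,u-25:u+25,::-1],alpha=1.5),(400,300),interpolation=cv2.INTER_CUBIC) for f,u,v in((t,167,196),(t,277,162),(s,228,258),(s,252,167))]
cv2.imwrite("pics/crops.png",np.vstack([np.hstack(a[:2]),np.hstack(a[2:])]))
for n,f in(("top",t),("side",s)):
    C=cloud(f); bad=f["depth"]==0
    hx=(slice(180,215),slice(138,198)) if n=="top" else (slice(225,292),slice(200,252))
    for lo,hi in((.045,.062),(.085,.12)):
        m=np.zeros(bad.shape,bool); m[hx]=(C[...,2][hx]>lo)&(C[...,2][hx]<hi)&~bad[hx]
        P=C[m]
        if len(P)>5:
            r=cv2.minAreaRect((P[:,:2]*1000).astype(np.float32)); print(n,lo,len(P),P.mean(0).round(4),r)
    bx=(slice(80,190),slice(235,335)) if n=="top" else (slice(125,205),slice(182,285))
    m=np.zeros(bad.shape,bool); m[bx]=(C[...,2][bx]>.078)&(C[...,2][bx]<.112)&~bad[bx]
    P=C[m]; print(n,"box",len(P),cv2.minAreaRect((P[:,:2]*1000).astype(np.float32)))
    # brass
    hsv=cv2.cvtColor(f["color"],cv2.COLOR_RGB2HSV)
    u0,v0=(277,162) if n=="top" else (252,167)
    b=np.zeros(bad.shape,bool); w=(slice(v0-12,v0+12),slice(u0-12,u0+12)); b[w]=(hsv[...,1][w]>90)&(hsv[...,2][w]>60)
    vs,us=np.nonzero(b); print("brass",len(us),us.mean(),vs.mean(),onz(f,us.mean(),vs.mean(),.097))
E
```

```text
top 0.045 829 [0.5185 0.2012 0.0553] ((520.008056640625, 200.76690673828125), (57.91931915283203, 134.33656311035156), 1.1505788564682007)
top 0.085 156 [0.5192 0.1797 0.1086] ((520.3744506835938, 193.33871459960938), (16.199954986572266, 90.19158172607422), 1.1658228635787964)
top box 6516 ((676.3253173828125, -125.64877319335938), (200.1016387939453, 243.59681701660156), 72.92375946044922)
brass 64 276.78125 162.171875 [ 0.59626301 -0.10130353  0.097     ]
side 0.045 769 [0.5145 0.2123 0.0537] ((518.676513671875, 200.37765502929688), (132.4042205810547, 58.810997009277344), 89.7116928100586)
side 0.085 188 [0.517  0.1862 0.1044] ((519.4005737304688, 193.96815490722656), (90.71232604980469, 16.184810638427734), 88.41571044921875)
side box 3365 ((713.354248046875, -137.23155212402344), (203.54913330078125, 329.3341369628906), 73.69577026367188)
brass 32 251.6875 165.09375 [ 0.59532079 -0.10199566  0.097     ]
```

View pics/crops.png

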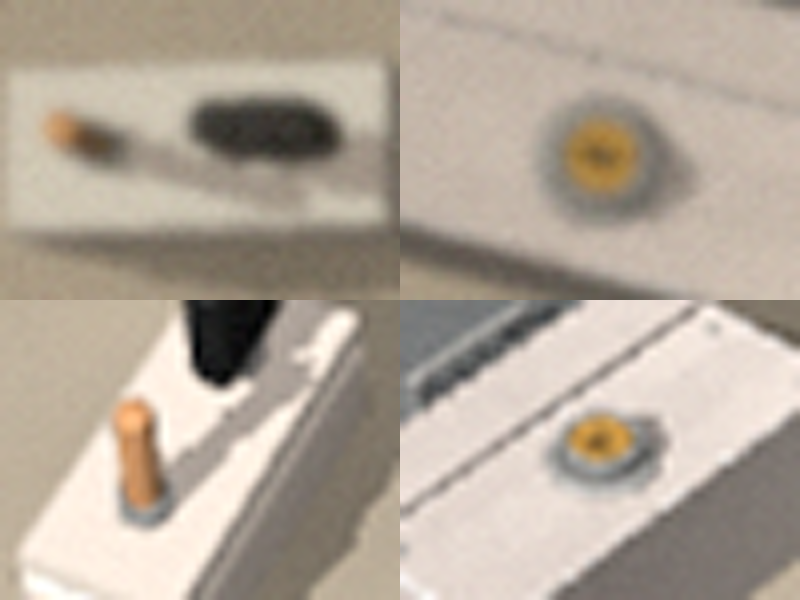

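The crops show the slot in the brass lying roughly along image-horizontal, and the key's grip long side along the holder. Next I refine the key and slot poses.

Run:
```python
import numpy as np,cv2
from h import *
t=dict(np.load("top0.npz"));s=dict(np.load("side0.npz"))
for n,f in(("top",t),("side",s)):
    C=cloud(f)
    hx=np.zeros((384,512),bool); hx[(slice(180,215),slice(138,198)) if n=="top" else (slice(215,292),slice(200,252))]=1
    hx&=f["depth"]>0
    for lab,ok in(("key",C[...,1]<.205),("file",C[...,1]>.215)):
        P=C[hx&ok&(C[...,2]>.085)&(C[...,2]<.13)]; r=cv2.minAreaRect((P[:,:2]*1000).astype(np.float32)); print(n,lab,len(P),P.mean(0).round(4),P[:,2].max(),r)
    P=C[hx&(C[...,2]>.05)&(C[...,2]<.06)];print("holder",cv2.minAreaRect((P[:,:2]*1000).astype(np.float32)))
    # holder body long edges & keyway: dark weight within brass, on z=.097 plane
    u0,v0=(276.8,162.2) if n=="top" else (251.7,166)
    g=f["color"].astype(float).sum(2)
    pts=[];w=[]
    for v in range(int(v0)-9,int(v0)+10):
        for u in range(int(u0)-9,int(u0)+10):
            X=onz(f,u,v,.097)
            if np.hypot(X[0]-.596,X[1]+.1016)<.0085: pts.append(X[:2]);w.append(g[v,u])
    pts=np.array(pts);w=np.array(w);w=np.clip(np.percentile(w,70)-w,0,None)
    c=(pts*w[:,None]).sum(0)/w.sum();d=pts-c;M=(d*w[:,None]).T@d/w.sum();e,V=np.linalg.eigh(M)
    print(n,"slot",c.round(4),np.sqrt(e).round(4),np.degrees(np.arctan2(V[1,1],V[0,1])))
    m=(C[...,2]>.09)&(C[...,2]<.104)&(np.hypot(C[...,0]-.596,C[...,1]+.1016)<.03)&(f["depth"]>0)
    P=C[m];print("barrel",len(P),P.mean(0).round(4),cv2.minEnclosingCircle((P[:,:2]*1000).astype(np.float32)))
g=cv2.resize(t["color"][152:172,267:287,::-1],(500,500),interpolation=cv2.INTER_NEAREST);cv2.imwrite("pics/slot.png",np.hstack([g]))
```

```text
top key 124 [0.5191 0.1663 0.1101] 0.11920733260928106 ((520.885986328125, 168.20155334472656), (16.199954986572266, 39.90683364868164), 1.1658228635787964)
top file 32 [0.5197 0.2315 0.1029] 0.1101226679906819 ((520.775634765625, 232.272216796875), (12.725967407226562, 11.394290924072266), 9.654165267944336)
holder ((520.6156005859375, 201.62857055664062), (56.282142639160156, 131.94154357910156), 0.3357210159301758)
top slot [ 0.596  -0.1003] [0.0023 0.0035] 75.61849718277249
barrel 131 [ 0.5944 -0.1017  0.096 ] ((593.2669677734375, -105.08509063720703), 24.953842163085938)
side key 149 [0.5167 0.1734 0.1058] 0.11706803941293141 ((518.7271118164062, 169.6188507080078), (41.99508285522461, 16.184810638427734), 88.41571044921875)
side file 39 [0.5178 0.2347 0.0989] 0.10782907699885581 ((518.9375610351562, 233.43350219726562), (11.416329383850098, 11.244237899780273), 46.168819427490234)
holder ((519.462158203125, 200.46640014648438), (57.496978759765625, 132.4647216796875), 0.09225596487522125)
side slot [ 0.5956 -0.0998] [0.0023 0.0028] 80.57472690839913
barrel 72 [ 0.5931 -0.0988  0.0953] ((592.7822265625, -99.14520263671875), 17.795494079589844)
```

View pics/slot.png

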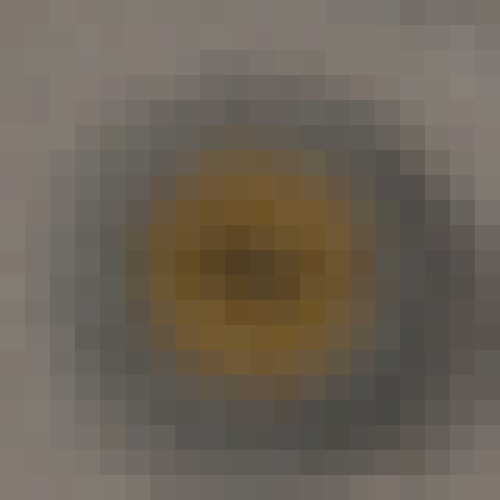

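```bash
cat >> h.py <<'E'
def go(x,y,z,yawx):
    """print shift to TCP (x,y,z) with tool-y world angle yawx (deg)"""
    from bench import status
    from scipy.spatial.transform import Rotation as Ro
    o=status.get_obs(); R=Ro.from_rotvec(o["orientation"]).as_matrix()
    d=R.T@(np.array([x,y,z])-o["tcp_pos"])*100
    a=np.degrees(np.arctan2(R[1,1],R[0,1])); w=(a-yawx+180)%360-180
    print("t %.2f"%o["clock"],"d",d.round(2),"yaw %.1f"%w,"tcp",np.round(o["tcp_pos"],4),"yang %.1f"%a,"tilt",R[:,2].round(3),"F",np.round(o["contact_force"],1),"M",np.round(o["moment"],2),"w %.4f gf %.1f q"%(o["grip_width"],o["gripper_force"]),np.round(o["joints"],2))
E
python3 -c "
from h import *
go(.45,-.3,.25,-35); go(.52,.1685,.2,.8)"
```

```text
t 0.10 d [ 34.13 -25.5   -0.05] yaw -37.8 tcp [ 0.1992 -0.6444  0.2492] yang -72.8 tilt [-0.001  0.001 -1.   ] F [-0.4 -0.1 -0.7] M [-0.02 -0.01  0.06] w 0.0855 gf 0.0 q [ 1.16  0.48  0.02  1.56 -0.01  1.11 -0.08]
t 0.10 d [ 54.66 -68.18   5.02] yaw -73.6 tcp [ 0.1992 -0.6444  0.2492] yang -72.8 tilt [-0.001  0.001 -1.   ] F [-0.4 -0.1 -0.7] M [-0.02 -0.01  0.06] w 0.0855 gf 0.0 q [ 1.16  0.48  0.02  1.56 -0.01  1.11 -0.08]
```

Request:
send_rows(steps=[{"dx": 5.7,"dy": -4.3,"yaw": -6},{"dx": 10.5,"dy": -7.8,"yaw": -12},{"dx": 15,"dy": -11.2,"yaw": -18},{"dx": 19.6,"dy": -14.6,"yaw": -24},{"dx": 24,"dy": -18,"yaw": -30}])

```text
validation failed for argument at $.st...
```

```bash
python3 -c "
from h import *
go(.49,-.15,.25,-35); go(.52,.1685,.2,.8)"
```

```text
t 0.10 d [ 4.239e+01 -3.865e+01 -3.000e-02] yaw -37.8 tcp [ 0.1992 -0.6444  0.2492] yang -72.8 tilt [-0.001  0.001 -1.   ] F [-0.4 -0.1 -0.7] M [-0.02 -0.01  0.06] w 0.0855 gf 0.0 q [ 1.16  0.48  0.02  1.56 -0.01  1.11 -0.08]
t 0.10 d [ 54.66 -68.18   5.02] yaw -73.6 tcp [ 0.1992 -0.6444  0.2492] yang -72.8 tilt [-0.001  0.001 -1.   ] F [-0.4 -0.1 -0.7] M [-0.02 -0.01  0.06] w 0.0855 gf 0.0 q [ 1.16  0.48  0.02  1.56 -0.01  1.11 -0.08]
```

The move was rejected and the message is cut off. My guess is that every row needs all five fields, so I'm resending with them.

Request:
send_rows(steps=[{"dx": 5,"dy": -3.7,"dz": 0,"yaw": -6,"gripper": 1},{"dx": 10,"dy": -7.5,"dz": 0,"yaw": -12,"gripper": 1},{"dx": 15,"dy": -11.2,"dz": 0,"yaw": -18,"gripper": 1},{"dx": 19.6,"dy": -14.6,"dz": 0,"yaw": -24,"gripper": 1},{"dx": 24,"dy": -18,"dz": 0,"yaw": -30,"gripper": 1}])

```text
clock: 0.72
tcp_pos: [0.3763, -0.4001, 0.2498]
orientation: [-2.876, -1.263, 0.0]
contact_force: [1.4, -0.0, 0.8]
grip_width: 0.0856
gripper_force: 0.0
```

```bash
python3 -c "
from h import *
go(.49,-.15,.25,-35); go(.52,.1685,.2,.8)"
```

```text
t 0.72 d [ 2.611e+01 -8.560e+00 -2.000e-02] yaw -7.6 tcp [ 0.3763 -0.4001  0.2498] yang -42.6 tilt [-0.  0. -1.] F [ 1.4 -0.   0.8] M [-0.07  0.01 -0.04] w 0.0856 gf 0.0 q [ 0.86  0.28 -0.19  1.85  0.06  1.02 -0.1 ]
t 0.72 d [ 51.58 -27.91   4.99] yaw -43.4 tcp [ 0.3763 -0.4001  0.2498] yang -42.6 tilt [-0.  0. -1.] F [ 1.4 -0.   0.8] M [-0.07  0.01 -0.04] w 0.0856 gf 0.0 q [ 0.86  0.28 -0.19  1.85  0.06  1.02 -0.1 ]
```

Request:
send_rows(steps=[{"dx": 5.2,"dy": -2.8,"dz": 0,"yaw": -4.3,"gripper": 1},{"dx": 10.3,"dy": -5.6,"dz": 0,"yaw": -8.7,"gripper": 1},{"dx": 15.5,"dy": -8.4,"dz": 0,"yaw": -13,"gripper": 1},{"dx": 20.6,"dy": -11.2,"dz": 0,"yaw": -17.4,"gripper": 1},{"dx": 25.8,"dy": -14,"dz": 0,"yaw": -21.7,"gripper": 1}])

```text
clock: 1.35
tcp_pos: [0.4481, -0.1159, 0.25]
orientation: [2.589, 1.779, -0.0]
contact_force: [1.0, 0.5, -0.8]
grip_width: 0.0854
gripper_force: 0.0
```

```bash
python3 -c "
from h import *
go(.52,.1685,.2,.8)"
```

```text
t 1.35 d [29.13 -3.49  4.99] yaw -21.8 tcp [ 0.4481 -0.1159  0.25  ] yang -21.0 tilt [-0. -0. -1.] F [ 1.   0.5 -0.8] M [-0.03 -0.07  0.  ] w 0.0854 gf 0.0 q [ 0.53  0.16 -0.45  2.02  0.08  0.98 -0.33]
```

Request:
send_rows(steps=[{"dx": 5.7,"dy": -0.6,"dz": 0.8,"yaw": -4.4,"gripper": 1},{"dx": 11.5,"dy": -1.3,"dz": 1.7,"yaw": -8.7,"gripper": 1},{"dx": 17.5,"dy": -2.0,"dz": 2.5,"yaw": -13,"gripper": 1},{"dx": 23.3,"dy": -2.8,"dz": 3.5,"yaw": -17.4,"gripper": 1},{"dx": 29.1,"dy": -3.5,"dz": 5,"yaw": -21.8,"gripper": 1}])

```text
clock: 1.98
tcp_pos: [0.5208, 0.168, 0.1998]
orientation: [2.206, 2.236, 0.001]
contact_force: [1.2, -0.7, 0.7]
grip_width: 0.0855
gripper_force: 0.0
```

Request:
send_rows(steps=[{"dx": 0,"dy": 0,"dz": 0,"yaw": 0,"gripper": 1}])

```text
clock: 2.1
tcp_pos: [0.5193, 0.1718, 0.1989]
orientation: [-2.196, -2.241, -0.001]
contact_force: [-0.1, -1.7, 0.2]
grip_width: 0.0851
gripper_force: 0.0
```

```bash
python3 -c "
from h import *
go(.52,.1685,.15,.8);go(.52,.1685,.091,.8)"
```

```text
t 2.10 d [-0.35  0.07  4.89] yaw 0.4 tcp [0.5193 0.1718 0.1989] yang 1.2 tilt [-0.002  0.003 -1.   ] F [-0.1 -1.7  0.2] M [-0.01  0.   -0.03] w 0.0851 gf 0.0 q [ 0.08  0.4  -0.63  1.88  0.28  0.96 -0.66]
t 2.10 d [-0.37  0.08 10.79] yaw 0.4 tcp [0.5193 0.1718 0.1989] yang 1.2 tilt [-0.002  0.003 -1.   ] F [-0.1 -1.7  0.2] M [-0.01  0.   -0.03] w 0.0851 gf 0.0 q [ 0.08  0.4  -0.63  1.88  0.28  0.96 -0.66]
```

Request:
send_rows(steps=[{"dx": 0,"dy": 0,"dz": 0,"yaw": 0,"gripper": 1},{"dx": 0,"dy": 0,"dz": 2,"yaw": 0,"gripper": 1},{"dx": 0,"dy": 0,"dz": 4,"yaw": 0,"gripper": 1},{"dx": 0,"dy": 0,"dz": 5,"yaw": 0,"gripper": 1},{"dx": 0,"dy": 0,"dz": 5,"yaw": 0,"gripper": 1}])

```text
clock: 2.72
tcp_pos: [0.5202, 0.1651, 0.1497]
orientation: [2.21, 2.233, -0.002]
contact_force: [0.5, -0.1, 0.8]
grip_width: 0.0857
gripper_force: 0.0
```

```bash
python3 -c "
from h import *
go(.52,.1685,.091,.8)
from bench import imaging
import cv2
f=imaging.grab_frame('side');g=imaging.grab_frame('top')
cv2.imwrite('pics/a.png',np.hstack([cv2.resize(f['color'][200:300,180:290,::-1],(440,400)),cv2.resize(g['color'][150:240,120:210,::-1],(360,400))[:, :360]]))"
```

```text
t 2.73 d [ 0.34 -0.02  5.87] yaw -0.2 tcp [0.5202 0.1651 0.1497] yang 0.6 tilt [-0.001 -0.001 -1.   ] F [ 0.5 -0.1  0.8] M [0.05 0.03 0.01] w 0.0857 gf 0.0 q [ 0.06  0.45 -0.6   1.93  0.33  0.86 -0.71]
```

View pics/a.png

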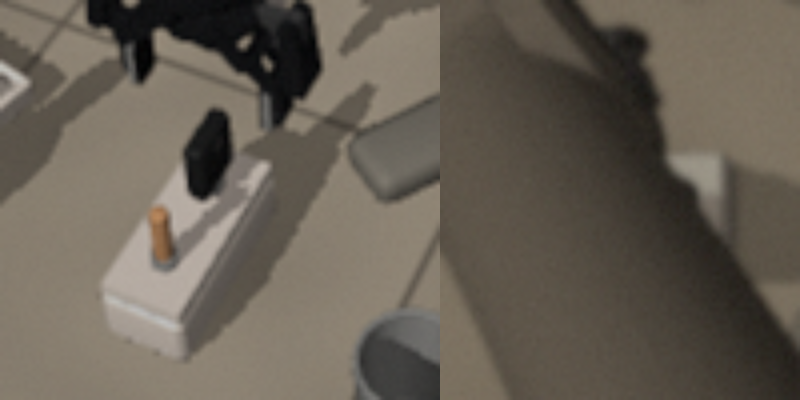

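The side view shows the open fingers straddling the key grip, clear of the file. I go down and close.

Request:
send_rows(steps=[{"dx": 0.2,"dy": 0,"dz": 2,"yaw": 0,"gripper": 1},{"dx": 0.2,"dy": 0,"dz": 4,"yaw": 0,"gripper": 1},{"dx": 0.2,"dy": 0,"dz": 5.5,"yaw": 0,"gripper": 1},{"dx": 0.2,"dy": 0,"dz": 5.9,"yaw": 0,"gripper": 1},{"dx": 0.2,"dy": 0,"dz": 5.9,"yaw": 0,"gripper": 1}])

```text
clock: 3.45
tcp_pos: [0.5203, 0.1685, 0.0907]
orientation: [-2.208, -2.235, 0.001]
contact_force: [-0.5, 0.3, 1.1]
grip_width: 0.0851
gripper_force: 0.0
```

Request:
send_rows(steps=[{"dx": 0,"dy": 0,"dz": 0,"yaw": 0,"gripper": 0.4},{"dx": 0,"dy": 0,"dz": 0,"yaw": 0,"gripper": 0.3}], force=25)

```text
clock: 3.7
tcp_pos: [0.5208, 0.1685, 0.0915]
orientation: [2.208, 2.234, 0.001]
contact_force: [-0.3, 0.3, 1.0]
grip_width: 0.0517
gripper_force: 0.0
```

```bash
python3 -c "
from h import *
go(.52,.1685,.091,.8)"
```

```text
t 3.70 d [ 0.   -0.08  0.05] yaw -0.1 tcp [0.5208 0.1685 0.0915] yang 0.7 tilt [ 0.001  0.    -1.   ] F [-0.3  0.3  1. ] M [ 0.01  0.02 -0.03] w 0.0517 gf 0.0 q [ 0.01  0.54 -0.56  1.96  0.41  0.75 -0.77]
```

Request:
send_rows(steps=[{"dx": 0,"dy": 0,"dz": 0,"yaw": 0,"gripper": 0.2},{"dx": 0,"dy": 0,"dz": 0,"yaw": 0,"gripper": 0.1},{"dx": 0,"dy": 0,"dz": 0,"yaw": 0,"gripper": 0},{"dx": 0,"dy": 0,"dz": 0,"yaw": 0,"gripper": 0}], force=30)

```text
clock: 4.2
tcp_pos: [0.5207, 0.1684, 0.0913]
orientation: [2.208, 2.234, 0.001]
contact_force: [1.1, -0.2, 1.6]
grip_width: 0.016
gripper_force: 34.7
```

```bash
python3 -c "
from h import *
go(.52,.1685,.091,.8)"
```

```text
t 4.20 d [ 0.01 -0.07  0.03] yaw -0.1 tcp [0.5207 0.1684 0.0913] yang 0.7 tilt [ 0.001  0.    -1.   ] F [ 1.1 -0.2  1.6] M [-0.02 -0.1   0.05] w 0.0160 gf 34.7 q [ 0.01  0.54 -0.56  1.96  0.41  0.75 -0.77]
```

Request:
send_rows(steps=[{"dx": 0,"dy": 0,"dz": 0,"yaw": 0,"gripper": 0},{"dx": 0,"dy": 0,"dz": 0,"yaw": 0,"gripper": 0},{"dx": 0,"dy": 0,"dz": -1,"yaw": 0,"gripper": 0},{"dx": 0,"dy": 0,"dz": -2.5,"yaw": 0,"gripper": 0},{"dx": 0,"dy": 0,"dz": -4.5,"yaw": 0,"gripper": 0}], force=100)

```text
clock: 4.82
tcp_pos: [0.5195, 0.1683, 0.1369]
orientation: [-2.207, -2.234, 0.003]
contact_force: [0.1, 0.5, -0.5]
grip_width: 0.0152
gripper_force: 98.4
```

Request:
send_rows(steps=[{"dx": 0,"dy": 0,"dz": -3,"yaw": 0,"gripper": 0},{"dx": 0,"dy": 0,"dz": -6.5,"yaw": 0,"gripper": 0},{"dx": 0,"dy": 0,"dz": -6.5,"yaw": 0,"gripper": 0}])

```text
clock: 5.2
tcp_pos: [0.5212, 0.1695, 0.2047]
orientation: [2.206, 2.233, 0.007]
contact_force: [-0.8, -0.3, -1.2]
grip_width: 0.0147
gripper_force: 98.4
```

```bash
python3 -c "
from h import *
go(.596,-.1012,.2,-17)
from bench import imaging
import cv2
f=imaging.grab_frame('side')
cv2.imwrite('pics/b.png',cv2.resize(f['color'][170:290,170:290,::-1],(500,500)))"
```

```text
t 5.20 d [-27.16   7.15   0.46] yaw 17.7 tcp [0.5212 0.1695 0.2047] yang 0.7 tilt [ 0.005  0.001 -1.   ] F [-0.8 -0.3 -1.2] M [-0.03 -0.02 -0.04] w 0.0147 gf 98.4 q [ 0.08  0.39 -0.63  1.88  0.28  0.96 -0.66]
```

View pics/b.png

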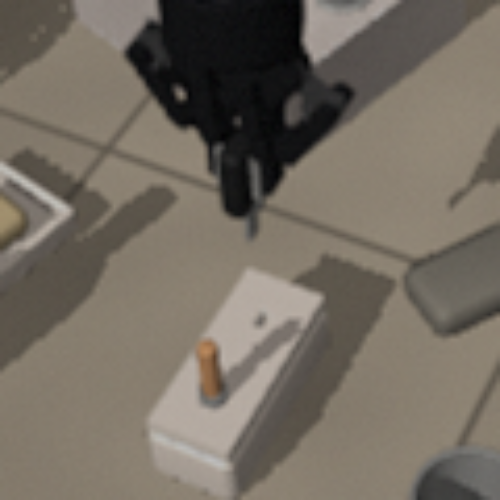

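The key is in the hand with its blade down at (240,228). The empty slot shows at about (232,247) in the side image, the file still stands, and I carry the key over to the lock.

Request:
send_rows(steps=[{"dx": -3,"dy": 0.8,"dz": 0,"yaw": 2,"gripper": 0},{"dx": -8,"dy": 2.1,"dz": 0,"yaw": 5,"gripper": 0},{"dx": -13,"dy": 3.4,"dz": 0,"yaw": 8.5,"gripper": 0},{"dx": -18,"dy": 4.7,"dz": 0,"yaw": 12,"gripper": 0},{"dx": -22.5,"dy": 5.9,"dz": 0,"yaw": 15,"gripper": 0}])

```text
clock: 5.88
tcp_pos: [0.5811, -0.0578, 0.2001]
orientation: [-2.482, -1.923, 0.003]
contact_force: [1.1, 0.6, -0.4]
grip_width: 0.0149
gripper_force: 98.4
```

```bash
python3 -c "
from h import *
go(.596,-.1012,.19,-17)
s=dict(np.load('side0.npz'))
from bench import imaging
f=imaging.grab_frame('side')
g=f['color'].astype(float).sum(2);np.savez('side1.npz',**f)
w=g[242:252,227:238];print(w.astype(int))
k=np.clip(np.median(w)-40-w,0,None);v,u=np.mgrid[242:252,227:238];a=(u*k).sum()/k.sum(),(v*k).sum()/k.sum()
print(a,onz(f,*a,.055))
"
```

```text
t 5.88 d [-3.83  2.53  1.01] yaw 2.5 tcp [ 0.5811 -0.0578  0.2001] yang -14.5 tilt [-0.003  0.    -1.   ] F [ 1.1  0.6 -0.4] M [-0.01  0.    0.03] w 0.0149 gf 98.4 q [ 0.38  0.43 -0.5   1.8   0.24  0.98 -0.47]
[[498 494 499 493 495 503 496 496 495 494 499]
 [495 497 500 493 500 501 505 498 495 497 496]
 [495 501 493 502 487 479 500 504 496 496 499]
 [493 495 494 502 475 395 415 505 507 501 502]
 [499 498 500 487 424 314 341 489 506 499 500]
 [496 496 503 463 358 283 396 495 503 503 482]
 [497 491 498 484 424 405 467 503 476 433 398]
 [498 495 497 495 503 507 511 482 389 322 329]
 [493 495 499 493 501 507 476 396 324 332 336]
 [496 498 500 498 508 481 391 327 333 332 327]]
(np.float64(234.36930783242258), np.float64(248.76684881602915)) [0.51255742 0.17320586 0.055     ]
```

```bash
python3 -c "
from h import *
def cen(f,v0,v1,u0,u1,ref,z):
    g=f['color'].astype(float).sum(2)[v0:v1,u0:u1];k=np.clip(ref-g,0,None);v,u=np.mgrid[v0:v1,u0:u1]
    a=(u*k).sum()/k.sum(),(v*k).sum()/k.sum();print(np.round(a,2),onz(f,*a,z).round(4))
f=dict(np.load('side1.npz'));s=dict(np.load('side0.npz'))
cen(f,244,249,230,234,480,.055)
print(s['color'].astype(int).sum(2)[159:172,243:261])
hs=s['color'].astype(int); print((hs[...,0]-hs[...,2])[159:172,243:261])
"
```

```text
[232.03 246.51] [0.5216 0.1693 0.055 ]
[[431 432 439 435 402 316 280 398 464 451 449 450 449 444 447 443 441 441]
 [427 444 428 364 335 351 390 454 451 454 445 451 450 446 442 439 443 435]
 [442 417 330 309 415 458 451 420 408 411 424 442 454 445 436 442 442 443]
 [382 301 287 399 474 430 403 344 326 327 345 383 392 377 370 378 401 443]
 [323 364 409 453 413 351 326 303 283 286 312 305 304 295 274 278 358 448]
 [401 468 447 426 347 271 284 296 268 258 281 289 284 303 270 277 327 408]
 [450 444 430 384 299 270 271 253 199 213 258 296 262 256 262 250 279 355]
 [443 428 385 323 286 295 280 225 183 207 262 294 286 261 231 233 276 350]
 [448 411 347 289 266 333 316 280 265 252 269 295 313 252 179 217 300 413]
 [441 409 351 306 263 308 316 309 321 304 288 280 250 182 222 266 349 465]
 [436 422 394 344 280 267 288 308 321 308 275 235 194 234 299 302 346 457]
 [442 455 426 368 347 318 287 276 278 259 244 259 288 316 321 325 396 451]
 [445 447 433 404 403 396 362 338 325 327 326 348 357 339 343 412 446 438]]
[[14 15 15 15 13 11  9 12 13 14 14 13 14 15 14 14 13 13]
 [15 13 15 11 12 11 13 15 14 16 14 14 15 14 16 14 14 15]
 [15 13 11  7  8 14 15 11  9 10 12 14 13 15 14 14 15 14]
 [12  9 10 11  9 12 11 17 26 33 23  9 10 12 13 13 12 14]
 [10  7 13 15 10 10 33 60 70 77 69 42 15  3  9 10 12 15]
 [10 11 15 11  9 31 80 91 81 78 87 90 51  9  4 10 11 13]
 [15 14 14  8 14 58 87 75 61 64 78 93 73 18  1  8  9 12]
 [16 14 10  3 10 46 84 72 57 64 81 87 54  9  2  5  8 13]
 [15 13  6  3  1 15 44 62 75 68 65 53 20  2  1  2  9 14]
 [13 13  6  3  1  1  4 24 38 31 22  9 -1  1  3  3  9 15]
 [14 13  9  3  3  2  2  1  0  0 -1  2  1  3  1  5 10 15]
 [16 14 12  5  4  3  3  4  2  2  2  3  2  4  3  8 13 14]
 [13 13 13 10  6  4  3  3  4  2  2  2  3  4  7 15 14 15]]
```

Request:
send_rows(steps=[{"dx": -2,"dy": 1.3,"dz": 0,"yaw": 1.5,"gripper": 0},{"dx": -3.4,"dy": 2.2,"dz": 0,"yaw": 2.5,"gripper": 0},{"dx": -3.8,"dy": 2.5,"dz": 0,"yaw": 2.5,"gripper": 0},{"dx": -3.8,"dy": 2.5,"dz": 0,"yaw": 2.5,"gripper": 0},{"dx": -3.8,"dy": 2.5,"dz": 0,"yaw": 2.5,"gripper": 0}])

```text
clock: 6.55
tcp_pos: [0.5967, -0.0976, 0.201]
orientation: [-2.52, -1.874, -0.0]
contact_force: [0.8, -0.8, -0.8]
grip_width: 0.0151
gripper_force: 98.4
```

```bash
python3 -c "
from h import *
import cv2
for n,(u0,v0) in(('side',(251,166)),('top',(277,162))):
    f=dict(np.load(n+'0.npz'));c=f['color'].astype(float);k=np.clip(c[...,0]-c[...,2]-18,0,None)
    m=(k>0).astype(np.uint8);v,u=np.mgrid[0:384,0:512]
    w=np.hypot(u-u0,v-v0)<9
    for kk in (k*w,np.minimum(k,20)*w):
        a=(u*kk).sum()/kk.sum(),(v*kk).sum()/kk.sum();print(n,np.round(a,2),onz(f,*a,.097).round(4))
go(.596,-.1012,.19,-17)
from bench import imaging
for n in('side','top'):
    f=imaging.grab_frame(n);np.savez(n+'2.npz',**f)
    if n=='side':cv2.imwrite('pics/c.png',cv2.resize(f['color'][120:190,210:290,::-1],(640,560)))
"
```

```text
side [251.65 165.02] [ 0.5956 -0.1023  0.097 ]
side [251.56 165.08] [ 0.5957 -0.1019  0.097 ]
top [276.75 162.33] [ 0.5958 -0.1012  0.097 ]
top [276.75 162.3 ] [ 0.5959 -0.1012  0.097 ]
t 6.55 d [-0.36  0.03  1.1 ] yaw 0.3 tcp [ 0.5967 -0.0976  0.201 ] yang -16.7 tilt [-0.     0.001 -1.   ] F [ 0.8 -0.8 -0.8] M [-0.01  0.05  0.  ] w 0.0151 gf 98.4 q [ 0.42  0.45 -0.47  1.75  0.24  0.99 -0.44]
```

View pics/c.png

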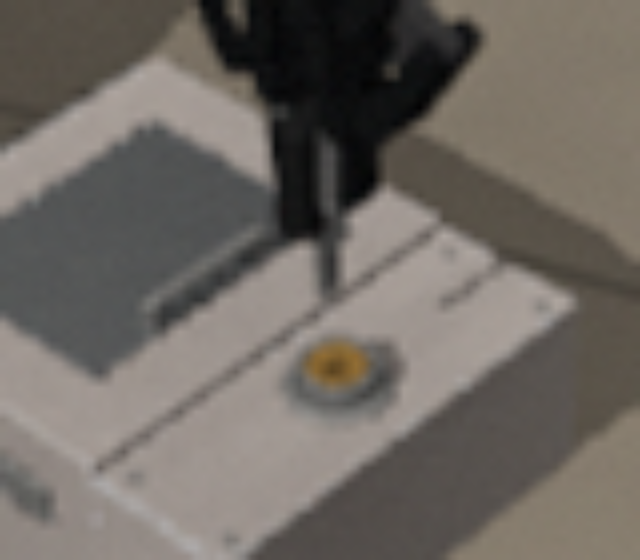

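The blade tip is at about (251,157) in the side image, just above the slot at (251.6,165). I lower it to a few mm above the face.

Request:
send_rows(steps=[{"dx": 0,"dy": 0,"dz": 1,"yaw": 0.3,"gripper": 0},{"dx": 0,"dy": 0,"dz": 2,"yaw": 0.3,"gripper": 0},{"dx": 0,"dy": 0,"dz": 2.8,"yaw": 0.3,"gripper": 0},{"dx": 0,"dy": 0,"dz": 2.8,"yaw": 0.3,"gripper": 0},{"dx": 0,"dy": 0,"dz": 2.8,"yaw": 0.3,"gripper": 0}])

```text
clock: 7.28
tcp_pos: [0.597, -0.0989, 0.1731]
orientation: [2.527, 1.866, 0.0]
contact_force: [-0.0, 0.4, 0.2]
grip_width: 0.0148
gripper_force: 98.4
```

```bash
python3 -c "
from h import *
go(.5955,-.1018,.168,-17)
"
```

```text
t 7.28 d [-0.32 -0.06  0.51] yaw -0.1 tcp [ 0.597  -0.0989  0.1731] yang -17.1 tilt [ 0.  0. -1.] F [-0.   0.4  0.2] M [0.05 0.04 0.01] w 0.0148 gf 98.4 q [ 0.41  0.49 -0.46  1.78  0.26  0.94 -0.46]
```

Request:
send_rows(steps=[{"dx": -0.3,"dy": -0.06,"dz": 0.2,"yaw": 0,"gripper": 0},{"dx": -0.3,"dy": -0.06,"dz": 0.4,"yaw": 0,"gripper": 0},{"dx": -0.3,"dy": -0.06,"dz": 0.4,"yaw": 0,"gripper": 0},{"dx": -0.3,"dy": -0.06,"dz": 0.4,"yaw": 0,"gripper": 0}])

```text
clock: 7.78
tcp_pos: [0.5955, -0.1016, 0.1691]
orientation: [2.527, 1.866, 0.0]
contact_force: [-0.3, -0.3, 0.6]
grip_width: 0.0152
gripper_force: 98.4
```

```bash
python3 -c "
from h import *
go(.5955,-.1018,.168,-17)
from bench import imaging
import cv2
f=imaging.grab_frame('side');np.savez('side3.npz',**f)
cv2.imwrite('pics/d.png',cv2.resize(f['color'][140:180,230:280,::-1],(800,640),interpolation=cv2.INTER_CUBIC)[:600])
X=np.array([.5955,-.1018,.102]);
for z in(.097,.102,.132):
    X[2]=z;p=f['K']@(f['R']@X+f['t']);print(z,(p[:2]/p[2]).round(2))
"
```

```text
t 7.78 d [-0.02  0.01  0.11] yaw -0.1 tcp [ 0.5955 -0.1016  0.1691] yang -17.1 tilt [ 0. -0. -1.] F [-0.3 -0.3  0.6] M [-0.01 -0.01  0.  ] w 0.0152 gf 98.4 q [ 0.41  0.49 -0.46  1.78  0.26  0.93 -0.46]
0.097 [251.61 165.12]
0.102 [251.57 163.89]
0.132 [251.34 156.41]
```

View pics/d.png

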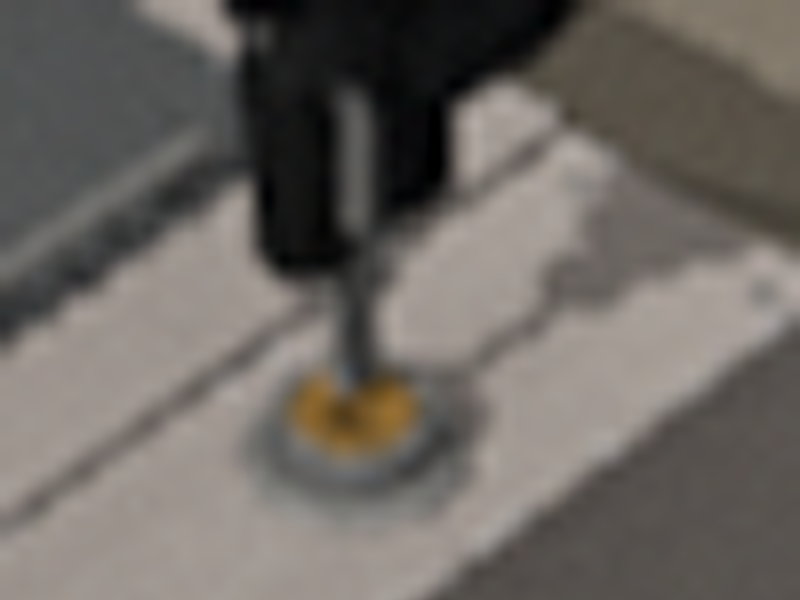

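```bash
python3 -c "
from h import *
f=dict(np.load('side3.npz'));c=f['color'].astype(int)
print(c.sum(2)[153:170,244:262]); print((c[...,0]-c[...,2])[160:170,244:262])
def pr(X):
    p=f['K']@(f['R']@np.array(X)+f['t']);return (p[:2]/p[2]).round(2)
T=np.radians(-17);ex=np.array([np.cos(T),np.sin(T),0]);ey=np.array([-np.sin(T),np.cos(T),0])
O=np.array([.5955,-.1016,.133])
for z in(-5,-10,-20,-25): print(z,[pr(O+ex*a+ey*b+[0,0,z/1000]) for a,b in((-.002,.005),(-.002,-.005),(.002,.005),(.002,-.005))])
print('tip',pr(O-[0,0,.030]))
"
```

```text
[[478 371  72  60  63  46  33 211 271 131  89 147 190 287 391 438 480 479]
 [471 371  97  54  63  37  23 132 205 155 187 223 293 432 488 482 475 471]
 [459 378 124  50  62  40  34  48 133 211 285 341 408 483 474 470 477 476]
 [455 425 273  59  45  45  37  88 169 211 298 429 481 470 468 471 475 475]
 [451 462 421 281 196 181 201 143 179 189 312 450 472 467 470 470 468 464]
 [447 456 465 442 360 282 285 196 173 268 423 473 469 466 468 463 461 459]
 [453 451 453 419 332 297 319 231 152 323 483 465 459 462 465 457 457 464]
 [447 439 370 346 356 408 395 221 143 318 476 466 457 457 460 457 428 388]
 [434 338 319 431 476 473 393 226 152 288 454 470 461 455 454 433 346 325]
 [305 299 417 485 448 425 347 240 154 230 341 374 388 392 384 352 319 414]
 [370 424 464 424 356 338 334 288 158 179 215 249 306 290 290 334 418 454]
 [489 464 439 357 281 286 313 281 206 200 253 287 317 289 293 336 423 458]
 [457 444 389 310 280 285 235 185 225 269 307 285 263 278 261 291 363 453]
 [450 404 327 289 306 284 237 187 215 268 300 296 269 227 243 275 369 458]
 [432 359 303 277 337 331 283 270 258 274 304 321 
[... 485 characters left out ...]
6 70 83 96 75 19  3  8  9 13 15]
 [15 10  3 10 47 86 73 57 67 83 91 55  8 -1  6 10 13 16]
 [13  7  1  0 16 46 66 78 71 68 53 19  1  2  2  9 15 16]
 [12  6  3  2  1  4 25 39 30 25 11 -2  2  2  5 12 15 14]
 [15  9  4  3  3  3  1  1 -1 -1  3  2  3  4  4 11 15 14]]
-5 [array([250.69, 158.56]), array([252.96, 156.94]), array([249.72, 157.98]), array([251.99, 156.37])]
-10 [array([250.73, 159.82]), array([252.99, 158.2 ]), array([249.77, 159.24]), array([252.03, 157.63])]
-20 [array([250.81, 162.32]), array([253.06, 160.7 ]), array([249.85, 161.74]), array([252.1 , 160.13])]
-25 [array([250.85, 163.56]), array([253.09, 161.94]), array([249.9 , 162.98]), array([252.14, 161.36])]
tip [251.53 163.69]
```

Request:
send_rows(steps=[{"dx": 0,"dy": 0,"dz": 0.2,"yaw": 0,"gripper": 0},{"dx": 0,"dy": 0,"dz": 0.4,"yaw": 0,"gripper": 0},{"dx": 0,"dy": 0,"dz": 0.6,"yaw": 0,"gripper": 0},{"dx": 0,"dy": 0,"dz": 0.8,"yaw": 0,"gripper": 0},{"dx": 0,"dy": 0,"dz": 0.8,"yaw": 0,"gripper": 0}])

```text
clock: 8.45
tcp_pos: [0.5953, -0.1016, 0.1608]
orientation: [-2.527, -1.866, 0.0]
contact_force: [0.4, -0.4, -1.1]
grip_width: 0.0152
gripper_force: 98.4
```

```bash
python3 -c "
from h import *
go(.5955,-.1018,.16,-17)"
```

```text
t 8.45 d [-0.02  0.02  0.08] yaw -0.1 tcp [ 0.5953 -0.1016  0.1608] yang -17.1 tilt [-0.  0. -1.] F [ 0.4 -0.4 -1.1] M [-0.   -0.    0.03] w 0.0152 gf 98.4 q [ 0.41  0.5  -0.46  1.79  0.27  0.92 -0.46]
```

Request:
send_rows(steps=[{"dx": 0,"dy": 0,"dz": 0.15,"yaw": 0,"gripper": 0},{"dx": 0,"dy": 0,"dz": 0.3,"yaw": 0,"gripper": 0},{"dx": 0,"dy": 0,"dz": 0.4,"yaw": 0,"gripper": 0},{"dx": 0,"dy": 0,"dz": 0.4,"yaw": 0,"gripper": 0}])

```text
clock: 8.95
tcp_pos: [0.5953, -0.1016, 0.1569]
orientation: [-2.527, -1.866, 0.0]
contact_force: [-0.4, 0.0, -0.4]
grip_width: 0.0152
gripper_force: 98.4
```

```bash
python3 -c "
from h import *
go(.5955,-.1018,.16,-17)"
```

```text
t 8.95 d [-0.02  0.02 -0.31] yaw -0.1 tcp [ 0.5953 -0.1016  0.1569] yang -17.1 tilt [-0.  0. -1.] F [-0.4  0.  -0.4] M [-0.01  0.01 -0.02] w 0.0152 gf 98.4 q [ 0.41  0.5  -0.45  1.79  0.27  0.91 -0.46]
```

The blade is inside the slot with no side force. Next I rock it along the tool's y while easing it down.

Request:
send_rows(steps=[{"dx": 0,"dy": 0.07,"dz": 0.15,"yaw": 0,"gripper": 0},{"dx": 0,"dy": -0.07,"dz": 0.3,"yaw": 0,"gripper": 0},{"dx": 0,"dy": 0.07,"dz": 0.4,"yaw": 0,"gripper": 0},{"dx": 0,"dy": -0.07,"dz": 0.5,"yaw": 0,"gripper": 0},{"dx": 0,"dy": 0,"dz": 0.6,"yaw": 0,"gripper": 0}])

```text
clock: 9.57
tcp_pos: [0.5953, -0.1015, 0.1511]
orientation: [-2.527, -1.866, 0.0]
contact_force: [-1.7, 0.5, 1.4]
grip_width: 0.0149
gripper_force: 98.8
```

Request:
send_rows(steps=[{"dx": 0,"dy": 0.07,"dz": 0.1,"yaw": 0,"gripper": 0},{"dx": 0,"dy": -0.07,"dz": 0.2,"yaw": 0,"gripper": 0},{"dx": 0,"dy": 0.07,"dz": 0.3,"yaw": 0,"gripper": 0},{"dx": 0,"dy": -0.07,"dz": 0.4,"yaw": 0,"gripper": 0},{"dx": 0,"dy": 0,"dz": 0.4,"yaw": 0,"gripper": 0}])

```text
clock: 10.2
tcp_pos: [0.5953, -0.1016, 0.147]
orientation: [-2.527, -1.866, 0.0]
contact_force: [-1.3, 0.2, 1.7]
grip_width: 0.0149
gripper_force: 98.7
```

```bash
python3 -c "
from h import *
go(.5955,-.1018,.133,-17)"
```

```text
t 10.20 d [-0.01  0.02  1.4 ] yaw -0.1 tcp [ 0.5953 -0.1016  0.147 ] yang -17.1 tilt [-0. -0. -1.] F [-1.3  0.2  1.7] M [0.15 0.37 0.04] w 0.0149 gf 98.7 q [ 0.41  0.51 -0.45  1.8   0.28  0.89 -0.47]
```

Request:
send_rows(steps=[{"dx": 0,"dy": 0.07,"dz": 0.1,"yaw": 0,"gripper": 0},{"dx": 0,"dy": -0.07,"dz": 0.2,"yaw": 0,"gripper": 0},{"dx": 0,"dy": 0.07,"dz": 0.3,"yaw": 0,"gripper": 0},{"dx": 0,"dy": -0.07,"dz": 0.4,"yaw": 0,"gripper": 0},{"dx": 0,"dy": 0,"dz": 0.4,"yaw": 0,"gripper": 0}])

```text
clock: 10.82
tcp_pos: [0.5961, -0.1015, 0.1438]
orientation: [2.527, 1.865, 0.002]
contact_force: [-1.8, 0.3, 5.2]
grip_width: 0.0148
gripper_force: 99.4
```

Request:
send_rows(steps=[{"dx": 0,"dy": 0.07,"dz": 0.1,"yaw": 0,"gripper": 0},{"dx": 0,"dy": -0.07,"dz": 0.2,"yaw": 0,"gripper": 0},{"dx": 0,"dy": 0.07,"dz": 0.3,"yaw": 0,"gripper": 0},{"dx": 0,"dy": -0.07,"dz": 0.4,"yaw": 0,"gripper": 0},{"dx": 0,"dy": 0,"dz": 0.5,"yaw": 0,"gripper": 0}], force=110)

```text
clock: 11.45
tcp_pos: [0.5963, -0.1014, 0.1391]
orientation: [2.526, 1.865, 0.003]
contact_force: [-2.8, 1.0, 7.6]
grip_width: 0.0152
gripper_force: 107.5
```

```bash
python3 -c "
from h import *
go(.5955,-.1018,.133,-17)"
```

```text
t 11.45 d [-0.06 -0.07  0.61] yaw -0.1 tcp [ 0.5963 -0.1014  0.1391] yang -17.1 tilt [ 0.002 -0.    -1.   ] F [-2.8  1.   7.6] M [0.17 0.49 0.02] w 0.0152 gf 107.5 q [ 0.4   0.52 -0.45  1.8   0.29  0.88 -0.48]
```

Request:
send_rows(steps=[{"dx": 0,"dy": 0.03,"dz": 0.1,"yaw": 0,"gripper": 0},{"dx": 0,"dy": -0.1,"dz": 0.2,"yaw": 0,"gripper": 0},{"dx": 0,"dy": 0.03,"dz": 0.3,"yaw": 0,"gripper": 0},{"dx": 0,"dy": -0.1,"dz": 0.4,"yaw": 0,"gripper": 0},{"dx": 0,"dy": -0.05,"dz": 0.5,"yaw": 0,"gripper": 0}])

```text
clock: 12.08
tcp_pos: [0.5964, -0.1014, 0.135]
orientation: [2.525, 1.865, 0.004]
contact_force: [-3.8, 0.2, 15.1]
grip_width: 0.0151
gripper_force: 108.4
```

Request:
send_rows(steps=[{"dx": 0,"dy": 0.05,"dz": 0.1,"yaw": 0,"gripper": 0},{"dx": 0,"dy": -0.05,"dz": 0.2,"yaw": 0,"gripper": 0},{"dx": 0,"dy": 0,"dz": 0.3,"yaw": 0,"gripper": 0},{"dx": 0,"dy": 0,"dz": 0.3,"yaw": 0,"gripper": 0}])

```text
clock: 12.58
tcp_pos: [0.5964, -0.1013, 0.1331]
orientation: [2.525, 1.864, 0.003]
contact_force: [-6.8, 1.0, 22.6]
grip_width: 0.0147
gripper_force: 110.0
```

```bash
python3 -c "
from h import *
go(.5955,-.1018,.133,-17)"
```

```text
t 12.57 d [-0.07 -0.07  0.01] yaw -0.1 tcp [ 0.5964 -0.1013  0.1331] yang -17.1 tilt [ 0.003 -0.001 -1.   ] F [-6.8  1.  22.6] M [0.07 1.61 0.02] w 0.0147 gf 110.0 q [ 0.4   0.53 -0.44  1.81  0.29  0.86 -0.48]
```

Request:
send_rows(steps=[{"dx": 0,"dy": -0.1,"dz": 0.05,"yaw": 0,"gripper": 0},{"dx": 0,"dy": -0.1,"dz": 0.1,"yaw": 0,"gripper": 0},{"dx": 0,"dy": -0.1,"dz": 0.1,"yaw": 0,"gripper": 0}])

```text
clock: 12.95
tcp_pos: [0.5964, -0.1013, 0.1331]
orientation: [2.524, 1.863, 0.005]
contact_force: [-5.9, -0.2, 26.5]
grip_width: 0.0147
gripper_force: 110.3
```

```bash
python3 -c "
from h import *
go(.5955,-.1018,.133,-17)"
```

```text
t 12.95 d [-0.07 -0.07  0.01] yaw -0.1 tcp [ 0.5964 -0.1013  0.1331] yang -17.1 tilt [ 0.005 -0.002 -1.   ] F [-5.9 -0.2 26.5] M [0.   1.57 0.06] w 0.0147 gf 110.3 q [ 0.4   0.53 -0.44  1.81  0.29  0.86 -0.48]
```

Request:
send_rows(steps=[{"dx": 0,"dy": 0,"dz": 0,"yaw": 6,"gripper": 0},{"dx": 0,"dy": 0,"dz": 0,"yaw": 12,"gripper": 0},{"dx": 0,"dy": 0,"dz": 0,"yaw": 18,"gripper": 0},{"dx": 0,"dy": 0,"dz": 0,"yaw": 24,"gripper": 0},{"dx": 0,"dy": 0,"dz": 0,"yaw": 30,"gripper": 0}])

```text
clock: 13.58
tcp_pos: [0.5967, -0.1015, 0.1331]
orientation: [2.923, 1.142, 0.008]
contact_force: [-5.2, -0.2, 24.5]
grip_width: 0.0146
gripper_force: 109.9
```

```bash
python3 -c "
from h import *
go(.5955,-.1018,.133,-107)"
```

```text
t 13.57 d [-0.1  -0.06  0.01] yaw 59.7 tcp [ 0.5967 -0.1015  0.1331] yang -47.3 tilt [ 0.006 -0.002 -1.   ] F [-5.2 -0.2 24.5] M [-0.07  1.19  0.09] w 0.0146 gf 109.9 q [ 0.31  0.51 -0.32  1.82  0.21  0.84 -0.94]
```

Request:
send_rows(steps=[{"dx": 0,"dy": 0,"dz": 0,"yaw": 7,"gripper": 0},{"dx": 0,"dy": 0,"dz": 0,"yaw": 14,"gripper": 0},{"dx": 0,"dy": 0,"dz": 0,"yaw": 21,"gripper": 0},{"dx": 0,"dy": 0,"dz": 0,"yaw": 28,"gripper": 0},{"dx": 0,"dy": 0,"dz": 0,"yaw": 35,"gripper": 0}])

```text
clock: 14.2
tcp_pos: [0.5968, -0.1019, 0.1331]
orientation: [3.132, 0.209, 0.01]
contact_force: [-3.1, -0.5, 23.5]
grip_width: 0.0149
gripper_force: 109.8
```

```bash
python3 -c "
from h import *
go(.5955,-.1018,.133,-107)"
```

```text
t 14.20 d [-0.13 -0.03  0.01] yaw 24.6 tcp [ 0.5968 -0.1019  0.1331] yang -82.4 tilt [ 0.007 -0.002 -1.   ] F [-3.1 -0.5 23.5] M [-0.29  1.13  0.1 ] w 0.0149 gf 109.8 q [ 0.2   0.5  -0.17  1.82  0.11  0.82 -1.47]
```

Request:
send_rows(steps=[{"dx": 0,"dy": 0,"dz": 0,"yaw": 8,"gripper": 0},{"dx": 0,"dy": 0,"dz": 0,"yaw": 16,"gripper": 0},{"dx": 0,"dy": 0,"dz": 0,"yaw": 24,"gripper": 0},{"dx": 0,"dy": 0,"dz": 0,"yaw": 31,"gripper": 0},{"dx": 0,"dy": 0,"dz": 0,"yaw": 36,"gripper": 0}])

```text
clock: 14.82
tcp_pos: [0.5967, -0.1022, 0.1332]
orientation: [-3.046, 0.768, -0.011]
contact_force: [-4.3, -0.9, 25.1]
grip_width: 0.0149
gripper_force: 109.8
```

```bash
python3 -c "
from h import *
go(.5955,-.1018,.133,-127)"
```

```text
t 14.82 d [-0.13  0.03  0.02] yaw 8.7 tcp [ 0.5967 -0.1022  0.1332] yang -118.3 tilt [ 0.007 -0.002 -1.   ] F [-4.3 -0.9 25.1] M [-0.27  1.34  0.12] w 0.0149 gf 109.8 q [ 0.08  0.49 -0.02  1.83  0.02  0.81 -2.01]
```

Request:
send_rows(steps=[{"dx": 0,"dy": 0,"dz": 0,"yaw": 2,"gripper": 0},{"dx": 0,"dy": 0,"dz": 0,"yaw": 4,"gripper": 0},{"dx": 0,"dy": 0,"dz": 0,"yaw": 4,"gripper": 0}])

```text
clock: 15.2
tcp_pos: [0.5966, -0.1021, 0.1331]
orientation: [-3.019, 0.869, -0.01]
contact_force: [-5.4, -1.9, 25.0]
grip_width: 0.015
gripper_force: 109.8
```

```bash
python3 -c "
from h import *
go(.5955,-.1018,.133,-127)"
```

```text
t 15.20 d [-0.11  0.04  0.01] yaw 4.9 tcp [ 0.5966 -0.1021  0.1331] yang -122.1 tilt [ 0.006 -0.002 -1.   ] F [-5.4 -1.9 25. ] M [-0.26  1.38  0.21] w 0.0150 gf 109.8 q [ 0.07  0.49 -0.    1.83  0.    0.81 -2.07]
```

Request:
send_rows(steps=[{"dx": 0,"dy": 0,"dz": 0,"yaw": 2,"gripper": 0},{"dx": 0,"dy": 0,"dz": 0,"yaw": 4,"gripper": 0},{"dx": 0,"dy": 0,"dz": 0,"yaw": 4,"gripper": 0}])

```text
clock: 15.58
tcp_pos: [0.5966, -0.1021, 0.1331]
orientation: [-2.987, 0.973, -0.01]
contact_force: [-5.7, -0.6, 26.1]
grip_width: 0.0149
gripper_force: 110.0
```

```bash
python3 -c "
from h import *
go(.5955,-.1018,.133,-127)"
```

```text
t 15.57 d [-0.11  0.04  0.01] yaw 0.9 tcp [ 0.5966 -0.1021  0.1331] yang -126.1 tilt [ 0.006 -0.002 -1.   ] F [-5.7 -0.6 26.1] M [-0.28  1.35  0.48] w 0.0149 gf 110.0 q [ 0.06  0.49  0.01  1.83 -0.01  0.81 -2.13]
```

Torque climbs steeply with the last degrees (0.21 to 0.48 Nm), so the plug is on its stop. I hold for a moment and take a last look.

Request:
send_rows(steps=[{"dx": 0,"dy": 0,"dz": 0,"yaw": 0.5,"gripper": 0},{"dx": 0,"dy": 0,"dz": 0,"yaw": 0.5,"gripper": 0},{"dx": 0,"dy": 0,"dz": 0,"yaw": 0.5,"gripper": 0},{"dx": 0,"dy": 0,"dz": 0,"yaw": 0.5,"gripper": 0}])

```text
clock: 16.08
tcp_pos: [0.5966, -0.1021, 0.1331]
orientation: [-2.983, 0.985, -0.01]
contact_force: [-5.1, -1.7, 25.8]
grip_width: 0.0151
gripper_force: 110.0
```

```bash
python3 -c "
from h import *
go(.5955,-.1018,.133,-127)
from bench import imaging
import cv2
f=imaging.grab_frame('side')
cv2.imwrite('pics/e.png',cv2.resize(f['color'][110:310,100:340,::-1],(720,600)))"
```

```text
t 16.07 d [-0.11  0.04  0.01] yaw 0.4 tcp [ 0.5966 -0.1021  0.1331] yang -126.6 tilt [ 0.006 -0.002 -1.   ] F [-5.1 -1.7 25.8] M [-0.27  1.35  0.5 ] w 0.0151 gf 110.0 q [ 0.05  0.49  0.01  1.83 -0.01  0.81 -2.14]
```

View pics/e.png

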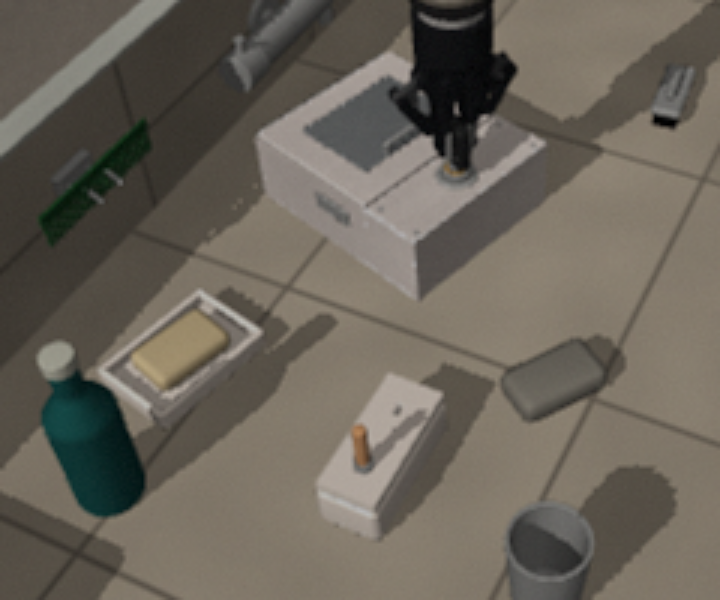

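The key is seated on the brass at (457,165) and turned. The file still stands at (361,447), and everything else is where it was.

```bash
python3 -c "
from bench import workorder
print(workorder.hand_in())"
```

```text
the job is handed in; nothing more can be done
None
```

I've handed the job in at 16 s: the key is fully home in the lock, turned clockwise to its quarter-turn stop and still gripped, and nothing else on the ledge appears to have moved; the hand-in gave no verdict.

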